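# Reset the extraction unit with its key switch

### The arm

A 6-joint arm with a two-finger parallel gripper is mounted at the origin on the work surface. World frame = base frame: x ahead of the robot, y to its left, z up, the work surface at z = 0. Lengths are in m, angles in rad, forces in N, time in s.
With the tool pointing down it reaches from about 0.3 to 0.875 m from the base axis. Payload 6.4 kg.
Tool frame: the origin (TCP) lies midway between the tips of the shut fingers; the grasp point (between the pads) lies 19 mm behind it (ctrl.tcp_to_grasp is the distance from the TCP to the grasp point, in m); z points along the fingers, y is the direction in which the jaws open and shut (so a half turn about z gives the same grasp; the last joint's range is limited). The gripper opens to 85 mm and grips with 20 to 120 N. Pads are 22 mm wide; open, the fingers measure 114 mm over their backs; the gripper's body (76 mm by 85 mm) begins 54 mm behind the grasp point. The pads swing forward as they close: fully open they stand 13 mm farther back than shut.
Start: joints at [0.926, 0.181, 1.607, -0, 1.354, -0.206], TCP at [0.244, 0.521, 0.231] pointing down, gripper open.
Joint ranges: [-2.99, 2.99], [-0.89, 2.07], [0.3, 2.58], [-1.14, 4.28], [0, 2.63], [-3.12, 3.12]. Speed limits (rad/s): [2.57, 2.57, 3.01, 3.14, 3.14, 3.14].

### API

Orientations are given as a unit quaternion [w, x, y, z].
In Python, from bench import monitor, imaging, order, spotter, ctrl gives the robot as it stands.
- The arm moves only by the shell command python3 -m pendant 'ROWS'. ROWS is JSON, a list that holds one entry, the list of rows, each a list of 5 numbers: the shift along the world's x, y, z in mm, then the turn about the world's z in degrees, then the finger opening in mm, from 0 to 85.4. A call has 1 to 8 rows; each row shifts and turns the commanded pose from where the row before left it; what a row does not reach is not made up. A row lasts 1/8 s, in which the tool goes at most 62.5 mm and 10.7 degrees, less where a joint would pass 70% of its speed; a pose out of reach is approached as far as the arm can. A call with a gripper value outside its range is refused whole. The fingers move at their own pace and stop on an object; the grip force is fixed at half the most. Time passes only in rows, so rows that do not move let the fingers close. It gives the time, the measured TCP pose, the force and the opening at its end, in the units of the state.
- monitor.get_obs(): the state, without advancing time (a new reading comes with each control period).
- imaging.camera(name): name is "side" or "top"; returns a dict with "img" (400x640x3 uint8, red, green, blue), "vfov" (degrees; the focal length in pixels is half the picture's height over the tangent of half this angle, whatever the lens; pixels are square), "cx", "cy" (the principal point, pixels), "origin" and "orientation" of the camera in the world. Camera axes: x right, y down, z forward; pixel columns grow to the right and rows downward; lengths in m; the calibration is good to about 2 mm. A picture is of the moment at which its call begins. There is no depth.
- order.hand_in(): hands the job in, once; it reports no verdict.
Trained networks look in the newest picture that a camera, given by its name, has taken for a name from the list of things; names that differ only in an ending like _2 or _b are one class to them, and where a whole thing is asked for, a point or a joint stands for the part that bears it (a point fixed in the world has none). Each returns a list of dicts, best first, with "confidence" (0 to 1); they miss things now and then, are a little off and sometimes report something else, mostly with a low value. They report only what shows in the picture. A call takes as long as a camera call. They do not tell look-alikes from the thing itself.
- spotter.recognise(camera, thing): "at" ([x, y, z] in m, in the coordinates of the camera as it stood for that picture, good to about 4 mm: the middle of the surface that is visible of it).
- spotter.tip_of(camera, thing): "at" ([x, y, z] in m, in the coordinates of the camera as it stood for that picture, good to about 4 mm: a listed point, or the origin of a listed thing).
The state is a dict: "time_s": time; "q": joint angles; "dq": joint speeds; "joint_efforts": joint torques, N m; "eef_pos": TCP position; "eef_rot": TCP orientation; "wrist_force": force on the tool from outside, world axes, zero at the start; "torque": the same for the moment, N m; "opening": opening from 0.0 (shut) to 1.0 (fully open).
Only numpy, scipy, OpenCV 4.12 (cv2) and the standard library are available. Lean on these libraries where they do the work, as an engineer would, in place of code of your own. Each camera call takes 0.05 s, during which the arm holds its last target. There are 200 camera calls.

### The job

Reset the tripped fume extraction unit: take the red-headed key out of the wooden key block, push it fully home in the keyhole of the grey control box, turn it clockwise until you feel it bear on its end stop, without forcing it, then turn it all the way back home and draw it out. Put the red key back, fully down, in the place in the block that it came from and let go; leave the blue key and the things lying around where they are.

Things in the scene. Friction and masses are not known exactly. Their poses are not given: they have to be found in the camera images.
- red_key: Upright 61 mm key with a red plastic head, 50-85 g. Origin: on its axis, underside of the round shoulder; z up. Shoulder 24 mm across, 0 to +4 mm; neck 10 mm thick to +13. Below: tapered shank, 9 mm thick at the shoulder, to -6, then a flat blade, 18 (x) x 4 (y) mm, to -20 mm, edges round (2 mm), lower corners cut off so that its tip is 12 mm wide. Same either way round (half a turn about z).
- red_key_head (a point): Centre of the red key's head, 27 mm above the key's origin, key axes. The head is 34 mm wide (x), 10 mm thick (y), 28 mm high: grip it across the thickness, along y.
- blue_key: A key of the same shape with a blue head, for another machine, standing in the other slot of the block. Bystander.
- key_block: Fixed wooden block 135 (x) x 50 (y) x 40 mm high, origin at the centre of its underside. Two slots in its top at x = -33 and +33 mm, each 21 mm along x, 10 mm along y, 28 mm deep. A key stands in each, blade along the block's x with some play in yaw, shoulder resting on the top. Which key is in which slot varies.
- control_box: Fixed grey steel box 110 (x) x 190 (y) x 90 mm high, origin at the centre of its underside. On its lid: steel key-switch plate at y = -50 mm; green button and amber lamp, 11 mm high, at x = -26 and +26, y = +6 mm; red mushroom emergency-stop button, 40 mm across, 31 mm high, at y = +60 mm.
- keyhole (a point): Centre of the keyhole, on the top face of the switch plate, 94 mm above the bench; box axes. The plate is 46 x 46 x 4 mm. The hole is a slot 20 mm along x by 6 mm along y, with a 10.5 mm square opening in the middle for the shank. With the key fully home its shoulder lies on the plate, so its origin is here. A white line along the slot marks home.
- switch_rotor (a joint): Brass rotor under the plate, rad: 0 = home (firm stop, its 6 mm slot in line with the keyhole), grows clockwise seen from above. The blade turns it, with about 0.15 rad of play either way. It drags (0.03 N m) and stays where it is left. Away from home the blade is caught under the plate and the key cannot be drawn out.
- end_stop: Adjustable end stop of the switch, out of sight: two opposite posts under the plate that catch the blade's two sides 8 mm from the key's axis. It is clamped differently on every unit: the key meets it about 45 to 75 degrees clockwise from home. Origin: on the key's axis, 24 mm below the keyhole; this pose does not show where the posts are clamped.
There are look-alikes about, which are no part of the job. Leave any green or purple look-alike of the red_key alone.

How it is judged:
On the way, in this order (a step that is already met when the one before it is completed fails the run):
1. the red key is fully home in the keyhole (horizontal distance between red_key and keyhole below 0.003 m and z of red_key in the frame of keyhole below 0.0025 m and value of joint switch_rotor below 0.15 rad), for 0.2 s.
2. the key has turned the rotor and bears on the end stop with at least 2 N (contact force between red_key and end_stop above 2 N and value of joint switch_rotor above 0.5 rad), for 0.1 s.
3. still in the switch, the key has turned the rotor back home (within 0.1 rad) (value of joint switch_rotor below 0.1 rad and z of red_key in the frame of keyhole below 0.006 m), for 0.1 s.
At the end, for the whole second after the job is handed in: The red key stands at rest, upright within 0.1 rad and within 6 mm of its starting place in the block, released; the rotor is home within 0.1 rad (distance of red_key from where it was at the start of the episode below 0.006 m and angle between red_key's own z axis and vertical below 0.1 rad and linear speed of red_key below 0.02 m/s and value of joint switch_rotor below 0.1 rad); the robot touches nothing.
It fails at once if the key is forced against its end stop (over 45 N) (contact force between red_key and end_stop above 45 N).
It fails at once if the key is jammed or leaned into the switch or box (over 60 N) (contact force between red_key and control_box above 60 N).
It fails at once if a bystander is moved more than 20 mm (distance of any of blue_key, parts_bin, coupling, wrench from where it was at the start of the episode above 0.02 m).
It also fails if it takes over 72 s, if anything falls off the work surface, if the arm or the gripper's body presses on something with over 40 N, if the wrist force passes 120 N, or if a joint passes its speed limit or range.

## Working session

There is one attempt and no reset: what is moved stays moved. The work goes in short steps, Python scripts to look and compute and a shell command to move; the robot and the scene stay as the last step left them, time stands still between calls to the robot, and variables do not carry over. Pictures are saved under pics/ and viewed, about 8 in all and at most 12, crops included, and the job is handed in when it is done.

```bash
mkdir -p pics
cat > h.py <<'E'
import numpy as np, cv2
from scipy.spatial.transform import Rotation as R
from bench import monitor, imaging, order, spotter, ctrl
def rot(c):
    o=np.array(c["orientation"],float)
    return o if o.shape==(3,3) else R.from_quat(o[[1,2,3,0]]).as_matrix()
def f(c): return 200/np.tan(np.radians(c["vfov"])/2)
def world(c,p): return np.array(c["origin"])+rot(c)@np.array(p)
def proj(c,P):
    p=rot(c).T@(np.array(P)-c["origin"]); return np.array([c["cx"]+f(c)*p[0]/p[2],c["cy"]+f(c)*p[1]/p[2]])
def ray(c,u,v,z):
    d=rot(c)@np.array([(u-c["cx"])/f(c),(v-c["cy"])/f(c),1]); o=np.array(c["origin"]); return o+d*(z-o[2])/d[2]
def save(c,name,box=None,s=1):
    im=c["img"][...,::-1]
    if box: im=im[box[1]:box[3],box[0]:box[2]]
    cv2.imwrite("pics/"+name,cv2.resize(im,None,fx=s,fy=s,interpolation=cv2.INTER_CUBIC))
E
python3 - <<'E'
from h import *
print(monitor.get_obs())
print(ctrl.tcp_to_grasp)
for n in("top","side"):
    c=imaging.camera(n); save(c,n+"0.png"); print(n,c["vfov"],c["cx"],c["cy"],c["origin"],c["orientation"])
    for t in("red_key","red_key_head","keyhole","key_block","control_box","blue_key"):
        for d in spotter.tip_of(n,t)[:4]:
            w=world(c,d["at"]); print(t,round(d["confidence"],2),w.round(4),proj(c,w).round(0))
E
```

```text
{'time_s': 0.0, 'q': array([ 9.25715137e-01,  1.81554863e-01,  1.60799732e+00, -3.01274558e-06,
        1.35383013e+00, -2.06329143e-01]), 'dq': array([-0.00074169, -0.0009615 ,  0.00017304,  0.00093681, -0.00136008,
        0.0016308 ]), 'joint_efforts': array([-4.68152975e-04, -4.44886386e+01, -3.51330364e+01, -3.92979773e-04,
        9.20268969e-03, -1.34580586e-05]), 'eef_pos': array([0.24392323, 0.52008187, 0.23038157]), 'eef_rot': array([-3.68192157e-04,  2.17620239e-01,  9.76033110e-01, -8.15571496e-04]), 'wrist_force': array([ 0.30759078,  0.45826366, -0.61907498]), 'torque': array([-0.02148531, -0.05045511,  0.0224961 ]), 'opening': 0.996580885952038}
0.0187
top 57.05064004252452 325.03239262616455 199.79021271352926 [4.41871730e-01 3.67950269e-04 7.27852548e-01] [ 0.05379331 -0.69856203  0.71167861 -0.05129266]
red_key 0.74 [ 0.5761 -0.1878  0.0403] [425. 182.]
red_key 0.64 [ 0.533  -0.1179  0.0181] [387. 206.]
red_key 0.54 [ 0.6111 -0.1109  0.0221] [382. 167.]
red_key_head 0.56 [ 0.606  -0.1128  0.0422] [385. 167.]
red_key_head 0.53 [ 0.5772 -0.1897  0.0665] [429. 178.]
ke
[... 240 characters left out ...]
926  0.001 ] [423. 201.]
side 42.04066084654205 323.7173635389641 198.10124230012386 [ 0.49414963 -0.65099956  0.51415976] [-0.46157835  0.88661637 -0.02293271  0.01819133]
red_key 0.88 [ 0.6131 -0.1167  0.0201] [383. 267.]
red_key 0.84 [ 0.5748 -0.1897  0.0388] [362. 296.]
red_key 0.63 [ 0.5321 -0.1137  0.0183] [325. 268.]
red_key_head 0.98 [ 0.5782 -0.1925  0.0659] [367. 282.]
red_key_head 0.87 [ 0.6115 -0.1125  0.0433] [383. 252.]
red_key_head 0.74 [ 0.5292 -0.1169  0.0496] [323. 253.]
keyhole 0.7 [0.59   0.0336 0.0937] [357. 166.]
key_block 0.76 [ 0.5417 -0.1929  0.001 ] [336. 320.]
control_box 0.63 [ 0.5959  0.0832 -0.0015] [355. 198.]
blue_key 0.96 [ 0.5083 -0.1942  0.0367] [310. 302.]
```

View pics/top0.png

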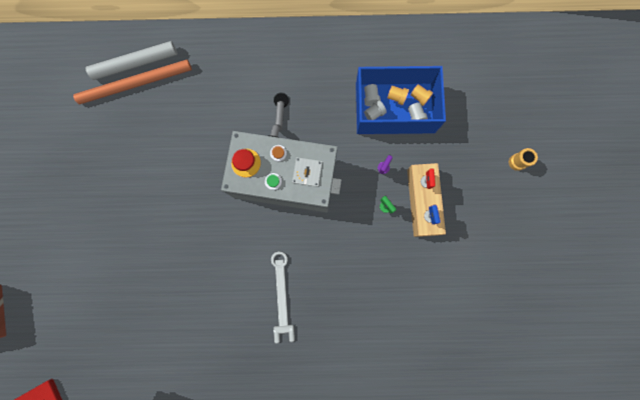

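View pics/side0.png

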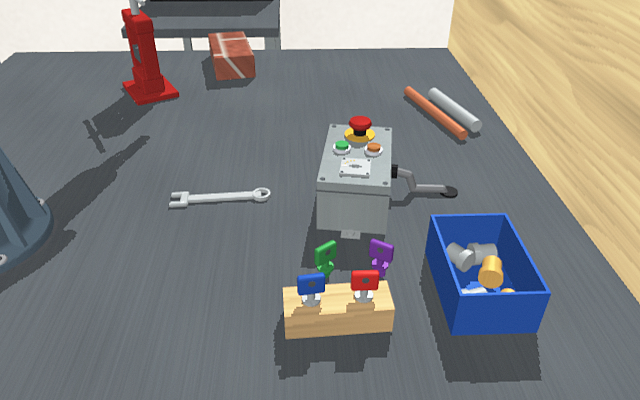

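The red key stands in the block: top (430,178), side (366,282). The look-alikes are the green one at top (387,204) / side (325,255) and the purple one at top (385,163) / side (382,252); both stand on the bench outside the block. The blue one at top (433,214) is the bystander. I'll confirm with one enlarged crop and measure the yaws.

Run:
```python
from h import *
T=imaging.camera("top"); S=imaging.camera("side")
def crop(c,x,y,w,h,s): return cv2.resize(c["img"][y:y+h,x:x+w,::-1],(w*s,h*s),interpolation=cv2.INTER_CUBIC)
a=crop(T,400,155,60,90,6)[:540]; b=crop(T,285,145,60,50,7)[:,:]
c=crop(S,275,262,130,84,3); d=crop(S,310,145,90,55,4)
W=np.zeros((595,780,3),np.uint8)
W[:540,:360]=a
W[:350,360:780]=b
W[350:595,360:750]=c[:245,:390]
cv2.imwrite("pics/c1.png",W)
# colour centroids
for n,c in(("T",T),("S",S)):
    hsv=cv2.cvtColor(c["img"],cv2.COLOR_RGB2HSV)
    m=(((hsv[...,0]<8)|(hsv[...,0]>172))&(hsv[...,1]>150)&(hsv[...,2]>90)).astype(np.uint8)
    k,l,st,ce=cv2.connectedComponentsWithStats(m)
    for i in range(1,k):
        if st[i,4]>20:
            ys,xs=np.where(l==i); print(n,st[i],ce[i].round(1),cv2.minAreaRect(np.c_[xs,ys].astype(np.float32)))
```

```text
T [232 149  22  21 352] [242.9 159.5] ((242.5, 159.0), (20.0, 21.0), 90.0)
T [426 169   9  20 141] [430.3 178.4] ((430.2999572753906, 178.39999389648438), (18.94403648376465, 7.899739742279053), 85.60128784179688)
T [ 15 380  43  20 436] [ 39.7 392.8] ((36.0, 389.5), (42.0, 19.0), -0.0)
S [ 122    9   57   96 2678] [145.   62.5] ((138.60269165039062, 57.214473724365234), (100.51274871826172, 48.92015075683594), 69.17910766601562)
S [349 116  23  15 257] [359.8 122.7] ((360.0, 123.0), (22.0, 14.0), 0.0)
S [351 270  28  21 511] [364.4 279.5] ((364.5, 280.0), (20.0, 27.0), 90.0)
```

View pics/c1.png

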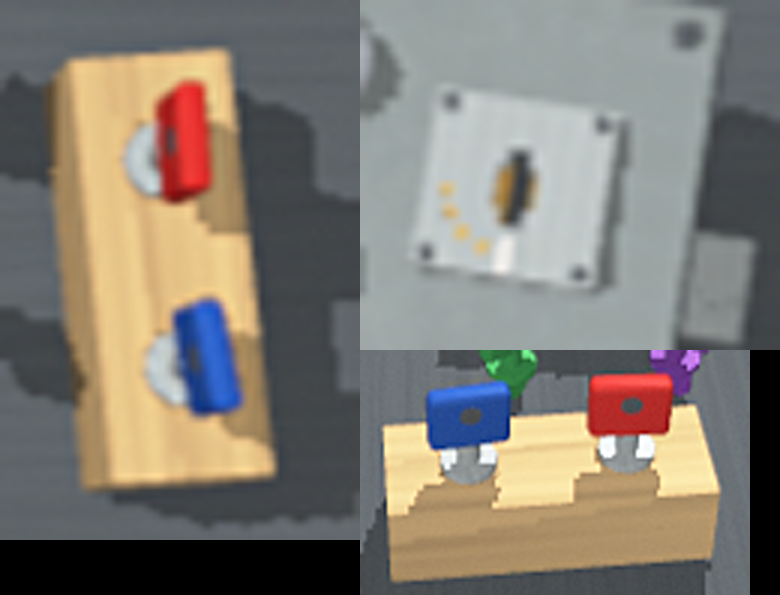

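```bash
cat >> h.py <<'E'
from scipy.optimize import minimize
def redmask(c,win=None):
    hsv=cv2.cvtColor(cv2.resize(c["img"],None,fx=4,fy=4,interpolation=cv2.INTER_CUBIC),cv2.COLOR_RGB2HSV)
    m=(((hsv[...,0]<8)|(hsv[...,0]>172))&(hsv[...,1]>130)&(hsv[...,2]>70)).astype(np.uint8)
    return m
def headmask(c,p,yaw,like):
    B=np.array([[x,y,z] for x in(-.017,.017) for y in(-.005,.005) for z in(-.014,.014)])
    P=B@R.from_euler('z',yaw).as_matrix().T+p
    uv=np.array([proj(c,q) for q in P])*4+1.5
    m=np.zeros_like(like); cv2.fillConvexPoly(m,cv2.convexHull((uv*16).round().astype(np.int32)),1,shift=4); return m
def fithead(cams,p0,yaw0,z=None):
    ms=[]
    for c in cams:
        m=redmask(c); u,v=(proj(c,p0)*4).astype(int); w=np.zeros_like(m); w[max(v-100,0):v+100,max(u-100,0):u+100]=1
        m=m*w; m=cv2.morphologyEx(m,cv2.MORPH_CLOSE,np.ones((25,25),np.uint8)); ms.append(m)
    def cost(x):
        p=np.array([x[0]/1000,x[1]/1000,z if z is not None else x[3]/1000])
        return sum((headmask(c,p,np.radians(x[2]),m)!=m).sum()/m.sum() for c,m in zip(cams,ms))
    x0=[p0[0]*1000,p0[1]*1000,np.degrees(yaw0)]+([] if z is not None else [p0[2]*1000])
    sim=np.array([x0]+[[a+(6 if i==2 else 3)*(i==j) for j,a in enumerate(x0)] for i in range(len(x0))])
    r=minimize(cost,x0,method="Nelder-Mead",options=dict(initial_simplex=sim,xatol=.02,fatol=1e-5)); return r.x.round(2),round(r.fun,3)
E
python3 - <<'E'
from h import *
T=imaging.camera("top"); S=imaging.camera("side")
for cs,n in(([T],"T"),([S],"S"),([T,S],"TS")):
    print(n,fithead(cs,np.array([.577,-.191,.067]),np.radians(0),.067),fithead(cs,np.array([.577,-.191,.067]),np.radians(8),.067))
print(fithead([T,S],np.array([.577,-.191,.067]),0))
tp=lambda x,y,z:ray(T,(x+.5-360)/7+285-.5,(y+.5)/7+145-.5,z)[:2]
C=np.array([tp(*k,.094) for k in((437,88),(625,115),(600,290),(413,265))]);print(C.round(4),C.mean(0).round(4))
e=[C[0]-C[3],C[1]-C[2],(C[0]-C[1])@np.array([[0,-1],[1,0]]),(C[3]-C[2])@np.array([[0,-1],[1,0]])]
for v in e: print(np.linalg.norm(v).round(4),np.degrees(np.arctan2(v[1],v[0])).round(1))
print("slot",tp(516,187,.094),"line",tp(503,255,.094))
kt=lambda x,y,z:ray(T,(x+.5)/6+400-.5,(y+.5)/6+155-.5,z)[:2]
for k in((68,60),(230,50),(275,475),(83,488)): print("block",kt(*k,.04).round(4))
save(S,"s1.png",(335,150,380,190),12)
E
```

```text
T (array([ 576.97, -190.94,   -6.65]), np.float64(0.324)) (array([ 577.76, -190.8 ,   -5.9 ]), np.float64(0.328))
S (array([ 575.62, -189.77,   -9.46]), np.float64(0.166)) (array([ 576.37, -189.6 ,    7.69]), np.float64(0.191))
TS (array([ 575.88, -190.74,   -7.16]), np.float64(0.498)) (array([ 575.27, -190.74,   -7.11]), np.float64(0.499))
(array([ 575.23, -190.64,   -7.97,   67.8 ]), np.float64(0.498))
[[0.6143 0.0526]
 [0.6064 0.0051]
 [0.5615 0.0121]
 [0.5688 0.0589]] [0.5877 0.0322]
0.046 -7.9
0.0454 -8.9
0.0482 -9.5
0.0473 -8.8
slot [0.58828248 0.0328508 ] line [0.57089749 0.03630216]
block [ 0.61   -0.1639]
block [ 0.6123 -0.2157]
block [ 0.4768 -0.221 ]
block [ 0.4739 -0.1613]
```

View pics/s1.png

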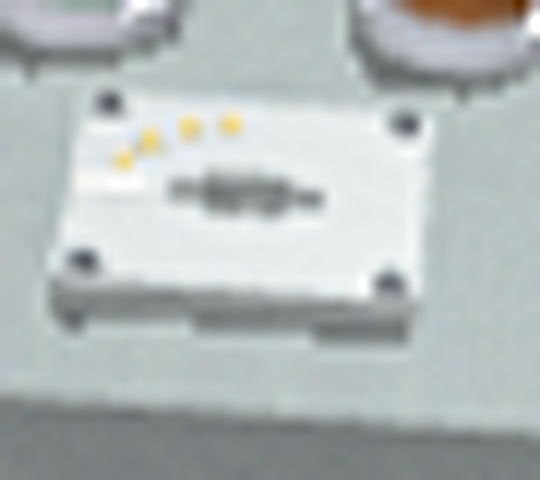

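Slot centre in the side crop is at pixel (355.5,165.8); the crop confirms that the red key is in the block's +x slot. Key ≈ (0.576,-0.1907), yaw ≈ -7°. Keyhole ≈ (0.588,0.0325), yaw ≈ -8.8°. Moving now.

```bash
python3 -m pendant '[[[24,-51,0,3,50],[24,-51,0,3,50],[24,-51,0,3,50],[24,-51,0,3,50],[24,-51,0,3,50],[24,-51,0,3,50],[24,-51,0,0,50],[24,-51,0,0,50]]]'; python3 -m pendant '[[[24,-51,-5,0,50],[24,-51,-10,0,50],[24,-51,-15,0,50],[24,-51,-15,0,50],[24,-51,-15,0,50],[20,-48,-15,0,50],[0,0,0,0,50],[0,0,0,0,50]]]'
python3 - <<'E'
from h import *
o=monitor.get_obs();print(o["eef_pos"],R.from_quat(o["eef_rot"][[1,2,3,0]]).as_matrix().round(4))
T=imaging.camera("top");S=imaging.camera("side")
print(ray(S,355.5,165.8,.094))
save(S,"s2.png",(230,150,480,330),3)
E
```

```text
time_s: 1.9
eef_pos: [0.4369, 0.1108, 0.2317]
eef_rot: [0.001, 0.062, 0.998, 0.0]
wrist_force: [0.2, 1.1, 0.7]
opening: 0.583
time_s: 2.9
eef_pos: [0.5759, -0.1901, 0.156]
eef_rot: [-0.0, 0.063, 0.998, 0.0]
wrist_force: [1.1, 0.7, -0.2]
opening: 0.589
[ 0.5759097  -0.19010152  0.15600039] [[-9.922e-01  1.248e-01 -8.000e-04]
 [ 1.248e-01  9.922e-01  8.000e-04]
 [ 9.000e-04  7.000e-04 -1.000e+00]]
[0.58746737 0.03331177 0.094     ]
```

View pics/s2.png

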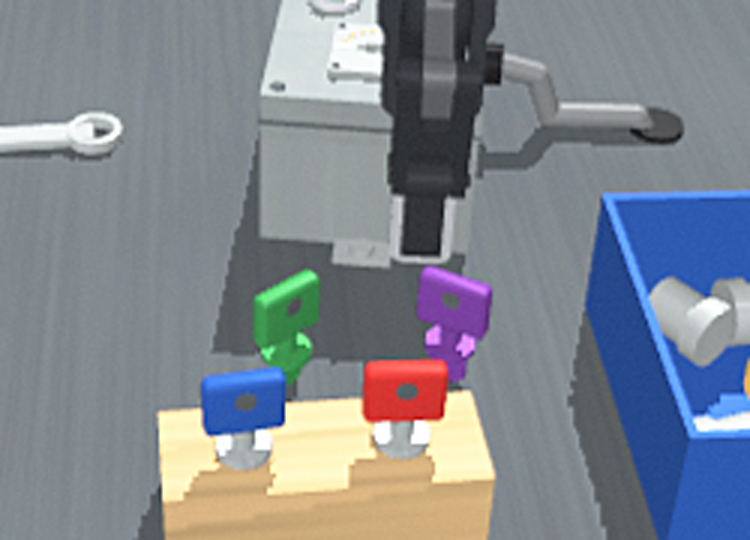

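The gripper stands above the red key with its jaws in line with the thickness. Next: descend and grip.

```bash
python3 -m pendant '[[[0,0,-30,0,50],[0,0,-30,0,50],[0,0,-26,0,50],[0,0,-12,0,50],[0,0,-8,0,50],[0,0,0,0,50]]]'; python3 -m pendant '[[[0,0,0,0,5],[0,0,0,0,5],[0,0,0,0,5],[0,0,0,0,5],[0,0,0,0,5],[0,0,0,0,5],[0,0,0,0,5],[0,0,0,0,5]]]'
```

```text
time_s: 3.75
eef_pos: [0.5765, -0.1902, 0.0507]
eef_rot: [0.0, 0.062, 0.998, -0.0]
wrist_force: [0.3, 0.0, -0.3]
opening: 0.586
time_s: 4.75
eef_pos: [0.5769, -0.1908, 0.0511]
eef_rot: [0.001, 0.062, 0.998, -0.0]
wrist_force: [-0.2, 0.2, 5.8]
opening: 0.105
```

```bash
python3 -m pendant '[[[0,0,6,0,5],[0,0,12,0,5],[0,0,20,0,5],[0,0,30,0,5],[0,0,30,0,5],[0,20,5,0,5],[1,40,0,0,5],[2,40,0,0,5]]]';python3 -m pendant '[[[2,40,0,0,5],[2,40,0,0,5],[2,28,0,-1,5],[2,15,0,-0.6,5],[0,0,0,0,5],[0,0,0,0,5]]]'
python3 - <<'E'
from h import *
T=imaging.camera("top");S=imaging.camera("side");o=monitor.get_obs()
p=o["eef_pos"]+[0,0,.0159]
print(o["eef_pos"],R.from_quat(o["eef_rot"][[1,2,3,0]]).as_matrix()[:2,1])
for cs in([S],): print(fithead(cs,p,np.radians(-8.8),p[2]),fithead(cs,p,np.radians(-8.8)))
a=cv2.resize(T["img"][120:220,260:360,::-1],None,fx=4,fy=4,interpolation=cv2.INTER_CUBIC)
b=cv2.resize(S["img"][100:200,310:410,::-1],None,fx=4,fy=4,interpolation=cv2.INTER_CUBIC)
cv2.imwrite("pics/k1.png",np.hstack([a,b]))
E
```

```text
time_s: 5.75
eef_pos: [0.5784, -0.0881, 0.1527]
eef_rot: [-0.001, 0.063, 0.998, 0.0]
wrist_force: [1.0, 0.7, -0.0]
opening: 0.107
time_s: 6.5
eef_pos: [0.5872, 0.0319, 0.1531]
eef_rot: [-0.0, 0.076, 0.997, -0.0]
wrist_force: [0.1, 0.5, -0.3]
opening: 0.105
[0.58726464 0.03149135 0.15320585] [0.15316521 0.98820056]
(array([586.26,  34.75,  -5.08]), np.float64(2.492)) (array([588.22,  47.68, -24.16, 161.81]), np.float64(2.424))
```

View pics/k1.png

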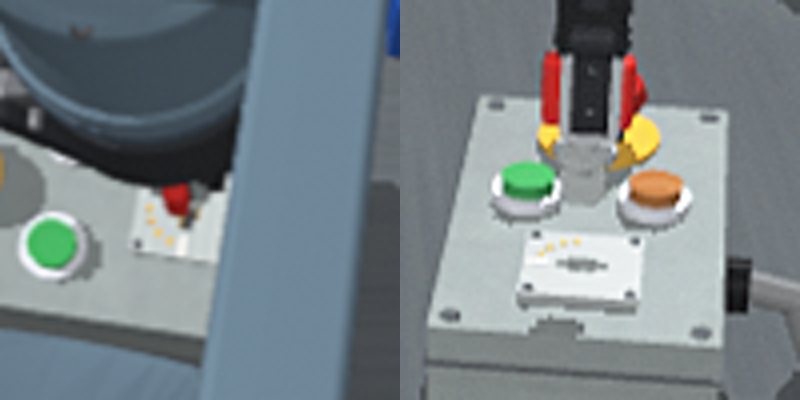

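```bash
python3 -m pendant '[[[0,1,-12,0,5],[0.5,0,-10,0,5],[0,0,-2,0,5],[0,0,0,0,5]]]'
python3 - <<'E'
from h import *
S=imaging.camera("side");P=[];M=[]
for i in range(4):
    o=monitor.get_obs();P.append(o["eef_pos"]);M.append(o["eef_rot"]);imaging.camera("side") if i<3 else 0
p=np.mean(P,0);Rt=R.from_quat(M[0][[1,2,3,0]]).as_matrix();print(p,Rt[:2,1],o["time_s"])
k=p-[0,0,.0111]
b=cv2.resize(S["img"][130:190,325:390,::-1],None,fx=9,fy=9,interpolation=cv2.INTER_CUBIC)
def px(q): return ((proj(S,q)-[325,130]+.5)*9).astype(int)
a=-np.arctan2(Rt[0,1],Rt[1,1]);ex=np.array([np.cos(a),np.sin(a),0]);ey=np.array([-np.sin(a),np.cos(a),0]);ez=np.array([0,0,1])
for x,z in((-.012,0),(.012,0),(-.009,-.014),(.009,-.014),(-.006,-.020),(.006,-.020)):cv2.circle(b,px(k+ex*x+ez*z).tolist(),2,(255,0,255),-1)
h=np.array([.5878,.0330,.094])
for x in(-.01,.01):cv2.circle(b,px(h+ex*x).tolist(),2,(0,0,255),-1)
cv2.imwrite("pics/k2.png",b)
E
```

```text
time_s: 7.1
eef_pos: [0.5876, 0.0335, 0.1289]
eef_rot: [-0.0, 0.076, 0.997, 0.0]
wrist_force: [-0.8, -1.1, -0.3]
opening: 0.11
[0.588005   0.03352688 0.12953115] [0.15197616 0.98838416] 7.3
```

View pics/k2.png

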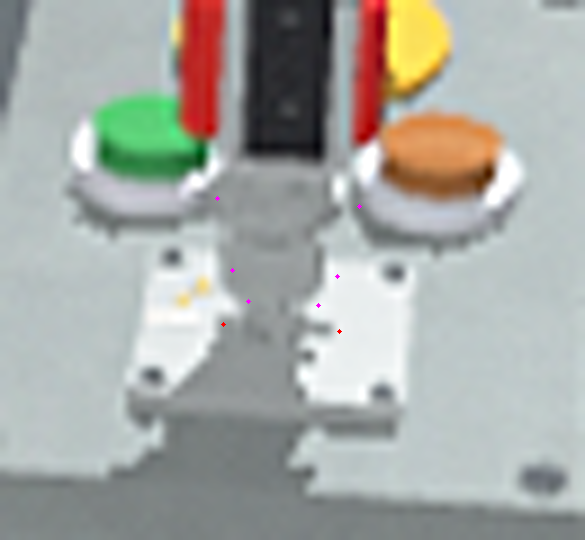

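The side crop shows the blade over the slot: key centre at column ≈277, slot ≈277. Now descend in small steps and watch the force.

```bash
python3 -m pendant '[[[0,-0.4,-3,0,5],[0,0,-2,0,5],[0,0,0,0,5]]]';python3 -m pendant '[[[0,0,-1,0,5],[0,0,0,0,5]]]';python3 -m pendant '[[[0,0,-1,0,5],[0,0,0,0,5]]]'
```

```text
time_s: 7.68
eef_pos: [0.5876, 0.0332, 0.124]
eef_rot: [-0.0, 0.076, 0.997, 0.0]
wrist_force: [-0.0, -0.2, -0.7]
opening: 0.106
time_s: 7.92
eef_pos: [0.5877, 0.0332, 0.1232]
eef_rot: [-0.0, 0.076, 0.997, 0.0]
wrist_force: [-0.6, -0.7, -1.0]
opening: 0.104
time_s: 8.18
eef_pos: [0.5877, 0.0331, 0.1222]
eef_rot: [-0.0, 0.076, 0.997, 0.0]
wrist_force: [0.2, -0.2, -0.6]
opening: 0.111
```

```bash
python3 -m pendant '[[[0,0,-2,0,5],[0,0,0,0,5]]]';python3 -m pendant '[[[0,0,-2,0,5],[0,0,0,0,5]]]';python3 -m pendant '[[[0,0,-2,0,5],[0,0,0,0,5]]]'
```

```text
time_s: 8.43
eef_pos: [0.5876, 0.0332, 0.12]
eef_rot: [-0.0, 0.076, 0.997, 0.0]
wrist_force: [-0.3, -0.3, -1.4]
opening: 0.106
time_s: 8.68
eef_pos: [0.5876, 0.0332, 0.1181]
eef_rot: [-0.0, 0.076, 0.997, 0.0]
wrist_force: [-0.5, -0.3, -2.0]
opening: 0.11
time_s: 8.93
eef_pos: [0.5876, 0.0332, 0.1161]
eef_rot: [-0.0, 0.076, 0.997, 0.0]
wrist_force: [-0.3, 0.4, -1.2]
opening: 0.106
```

```bash
python3 -m pendant '[[[0,0,-2,0,5],[0,0,0,0,5]]]';python3 -m pendant '[[[0,0,-2,0,5],[0,0,0,0,5]]]'
```

```text
time_s: 9.18
eef_pos: [0.5876, 0.0331, 0.1141]
eef_rot: [-0.0, 0.076, 0.997, 0.0]
wrist_force: [-0.0, 0.5, -0.6]
opening: 0.106
time_s: 9.43
eef_pos: [0.5876, 0.0332, 0.1121]
eef_rot: [-0.0, 0.076, 0.997, 0.0]
wrist_force: [0.2, 0.1, -0.7]
opening: 0.108
```

```bash
python3 -m pendant '[[[0,0,-2,0,5],[0,0,0,0,5]]]';python3 -m pendant '[[[0,0,-2,0,5],[0,0,0,0,5]]]';python3 -m pendant '[[[0,0,-1,0,5],[0,0,0,0,5]]]'
```

```text
time_s: 9.68
eef_pos: [0.5876, 0.0332, 0.1101]
eef_rot: [-0.0, 0.076, 0.997, 0.0]
wrist_force: [-0.0, 1.3, -0.4]
opening: 0.109
time_s: 9.93
eef_pos: [0.5876, 0.0332, 0.1081]
eef_rot: [-0.0, 0.076, 0.997, 0.0]
wrist_force: [-0.8, -0.6, -0.2]
opening: 0.099
time_s: 10.18
eef_pos: [0.5877, 0.0331, 0.1072]
eef_rot: [-0.0, 0.076, 0.997, 0.0]
wrist_force: [-0.2, 0.1, -0.9]
opening: 0.108
```

```bash
python3 -m pendant '[[[0,0,-1,0,5],[0,0,0,0,5]]]'; python3 -m pendant '[[[0,0,-0.5,0,5],[0,0,0,0,5]]]'
```

```text
time_s: 10.42
eef_pos: [0.5877, 0.0331, 0.1062]
eef_rot: [-0.0, 0.076, 0.997, -0.0]
wrist_force: [-0.7, -0.6, 0.0]
opening: 0.105
time_s: 10.68
eef_pos: [0.5878, 0.0331, 0.1058]
eef_rot: [-0.0, 0.076, 0.997, 0.0]
wrist_force: [-0.2, -0.0, -0.7]
opening: 0.106
```

```bash
python3 -m pendant '[[[0,0,-0.5,0,5],[0,0,0,0,5]]]'; python3 -m pendant '[[[0,0,-0.4,0,5],[0,0,0,0,5],[0,0,0,0,5]]]'
```

```text
time_s: 10.92
eef_pos: [0.5878, 0.0331, 0.1053]
eef_rot: [-0.0, 0.076, 0.997, -0.0]
wrist_force: [-1.3, -0.0, -0.3]
opening: 0.105
time_s: 11.3
eef_pos: [0.5878, 0.0332, 0.1052]
eef_rot: [0.0, 0.076, 0.997, -0.0]
wrist_force: [-1.5, -0.7, 3.5]
opening: 0.105
```

The key is home: TCP z 0.105 as predicted, with 3.5 N of contact. Raise it slightly and turn clockwise to 36°, short of the earliest stop.

```bash
cat > st.py <<'E'
from h import *
L=[]
for i in range(3):
    L.append(monitor.get_obs())
    if i<2: imaging.camera("side")
m=lambda k:np.mean([o[k] for o in L],0).round(4)
Rt=R.from_quat(L[-1]["eef_rot"][[1,2,3,0]]).as_matrix()
print("p",m("eef_pos"),"F",m("wrist_force").round(2),"T",m("torque"),"q6",m("joint_efforts")[5],"jaw",np.degrees(np.arctan2(Rt[1,1],Rt[0,1])).round(2),"t",L[-1]["time_s"])
E
python3 st.py; python3 -m pendant '[[[0,0,0.5,0,5],[0,0,0,-4,5],[0,0,0,-5,5],[0,0,0,0,5]]]'; python3 st.py;python3 -m pendant '[[[0,0,0,-5,5],[0,0,0,-5,5],[0,0,0,0,5]]]'; python3 st.py
```

```text
p [0.5878 0.0331 0.1052] F [-1.68 -0.31  3.37] T [-0.0105  0.359  -0.0147] q6 0.0024 jaw 81.26 t 11.4
time_s: 11.9
eef_pos: [0.5878, 0.033, 0.1052]
eef_rot: [0.0, 0.154, 0.988, -0.0]
wrist_force: [0.3, -0.6, 0.8]
opening: 0.108
p [0.5878 0.033  0.1052] F [ 0.08 -1.04  0.32] T [-0.1576  0.0218 -0.0257] q6 0.2315 jaw 72.35 t 12.0
time_s: 12.38
eef_pos: [0.5877, 0.0328, 0.1052]
eef_rot: [-0.0, 0.239, 0.971, -0.0]
wrist_force: [-0.8, -1.8, 0.4]
opening: 0.108
p [0.5877 0.0329 0.1052] F [-0.87 -2.07 -0.27] T [-0.4156  0.147   0.0141] q6 0.2382 jaw 62.4 t 12.475
```

```bash
python3 -m pendant '[[[0,0,0,-5,5],[0,0,0,-5,5],[0,0,0,0,5]]]'; python3 st.py;python3 -m pendant '[[[0,0,0,-5,5],[0,0,0,-2,5],[0,0,0,0,5]]]'; python3 st.py
```

```text
time_s: 12.85
eef_pos: [0.5876, 0.0329, 0.1052]
eef_rot: [-0.0, 0.322, 0.947, -0.0]
wrist_force: [-0.9, -2.5, -1.2]
opening: 0.105
p [0.5876 0.0329 0.1052] F [-0.52 -2.79 -0.68] T [-0.5923  0.2157  0.0183] q6 0.24 jaw 52.41 t 12.95
time_s: 13.32
eef_pos: [0.5876, 0.0329, 0.1052]
eef_rot: [-0.0, 0.38, 0.925, -0.0]
wrist_force: [-1.6, -4.4, -1.3]
opening: 0.108
p [0.5876 0.0329 0.1052] F [-1.95 -4.19 -1.17] T [-0.8646  0.315   0.0471] q6 0.1115 jaw 45.35 t 13.425
```

```bash
python3 -m pendant '[[[-0.2,-0.4,0,0,5],[0,0,0,0,5]]]'; python3 st.py; python3 -m pendant '[[[0,0,0,-3,5],[0,0,0,0,5]]]'; python3 st.py;python3 -m pendant '[[[0,0,0,-3,5],[0,0,0,0,5]]]'; python3 st.py
```

```text
time_s: 13.68
eef_pos: [0.5875, 0.0329, 0.1053]
eef_rot: [-0.0, 0.38, 0.925, 0.0]
wrist_force: [-1.0, -2.7, -1.9]
opening: 0.104
p [0.5876 0.0329 0.1053] F [-1.23 -2.94 -2.15] T [-0.6331  0.1714  0.0263] q6 0.0193 jaw 45.28 t 13.775
time_s: 14.02
eef_pos: [0.5875, 0.0328, 0.1053]
eef_rot: [-0.0, 0.404, 0.915, 0.0]
wrist_force: [-1.6, -2.9, -2.2]
opening: 0.104
p [0.5875 0.0328 0.1053] F [-1.09 -3.   -2.67] T [-0.5504  0.1931  0.0279] q6 0.1582 jaw 42.32 t 14.125
time_s: 14.38
eef_pos: [0.5875, 0.0328, 0.1053]
eef_rot: [-0.0, 0.428, 0.904, 0.0]
wrist_force: [-0.9, -2.9, -1.9]
opening: 0.104
p [0.5875 0.0328 0.1053] F [-0.83 -2.78 -2.11] T [-0.5361  0.2082  0.058 ] q6 0.1532 jaw 39.34 t 14.475
```

```bash
for i in 1; do :; done; python3 -m pendant '[[[0,0,0,-2,5],[0,0,0,0,5]]]'; python3 st.py; python3 -m pendant '[[[0,0,0,-2,5],[0,0,0,0,5]]]'; python3 st.py;python3 -m pendant '[[[0,0,0,-2,5],[0,0,0,0,5]]]'; python3 st.py
```

```text
time_s: 14.72
eef_pos: [0.5875, 0.0328, 0.1053]
eef_rot: [-0.0, 0.444, 0.896, 0.0]
wrist_force: [-1.2, -3.3, -3.2]
opening: 0.104
p [0.5875 0.0328 0.1053] F [-1.13 -2.99 -2.71] T [-0.5056  0.1988  0.0104] q6 0.1159 jaw 37.27 t 14.825
time_s: 15.08
eef_pos: [0.5875, 0.0328, 0.1053]
eef_rot: [-0.0, 0.46, 0.888, -0.0]
wrist_force: [-2.1, -2.4, -2.4]
opening: 0.106
p [0.5875 0.0328 0.1054] F [-1.8  -2.12 -2.56] T [-0.4547  0.302   0.0124] q6 0.1203 jaw 35.26 t 15.175
time_s: 15.42
eef_pos: [0.5875, 0.0328, 0.1054]
eef_rot: [-0.0, 0.475, 0.88, -0.0]
wrist_force: [-2.0, -1.8, -3.1]
opening: 0.105
p [0.5875 0.0328 0.1054] F [-1.61 -2.56 -2.59] T [-0.4597  0.3323  0.0193] q6 0.1213 jaw 33.26 t 15.525
```

```bash
python3 -m pendant '[[[0,0,0,-2,5],[0,0,0,0,5]]]'; python3 st.py; python3 -m pendant '[[[0,0,0,-2,5],[0,0,0,0,5]]]'; python3 st.py;python3 -m pendant '[[[0,0,0,-2,5],[0,0,0,0,5]]]'; python3 st.py
```

```text
time_s: 15.78
eef_pos: [0.5875, 0.0328, 0.1054]
eef_rot: [-0.0, 0.491, 0.871, -0.0]
wrist_force: [-1.7, -2.4, -3.1]
opening: 0.104
p [0.5875 0.0328 0.1054] F [-1.55 -1.93 -2.63] T [-0.4172  0.3628  0.0434] q6 0.1217 jaw 31.26 t 15.875
time_s: 16.12
eef_pos: [0.5875, 0.0328, 0.1054]
eef_rot: [-0.0, 0.506, 0.863, -0.0]
wrist_force: [-2.6, -2.6, -2.7]
opening: 0.108
p [0.5875 0.0328 0.1054] F [-2.48 -2.36 -2.56] T [-0.41    0.4166  0.0173] q6 0.1221 jaw 29.26 t 16.225
time_s: 16.48
eef_pos: [0.5875, 0.0328, 0.1054]
eef_rot: [-0.0, 0.521, 0.854, -0.0]
wrist_force: [-1.7, -1.9, -2.6]
opening: 0.105
p [0.5875 0.0328 0.1054] F [-1.94 -2.13 -2.34] T [-0.4049  0.4595 -0.0073] q6 0.1225 jaw 27.26 t 16.575
```

```bash
python3 -m pendant '[[[0,0,0,-2,5],[0,0,0,0,5]]]'; python3 st.py; python3 -m pendant '[[[0,0,0,-2,5],[0,0,0,0,5]]]'; python3 st.py
```

```text
time_s: 16.82
eef_pos: [0.5875, 0.0327, 0.1054]
eef_rot: [-0.0, 0.536, 0.844, -0.0]
wrist_force: [-2.8, -2.0, -2.6]
opening: 0.106
p [0.5875 0.0327 0.1054] F [-2.69 -2.   -2.59] T [-0.4015  0.4998  0.0384] q6 0.1231 jaw 25.26 t 16.925
time_s: 17.18
eef_pos: [0.5875, 0.0327, 0.1053]
eef_rot: [-0.0, 0.55, 0.835, -0.0]
wrist_force: [-2.8, -2.1, -1.9]
opening: 0.107
p [0.5875 0.0327 0.1053] F [-2.99 -2.74 -2.12] T [-0.4489  0.5651  0.0366] q6 0.1236 jaw 23.26 t 17.275
```

```bash
python3 -m pendant '[[[-0.3,-0.3,0,-2,5],[0,0,0,0,5]]]'; python3 st.py; python3 -m pendant '[[[0,0,0,-2,5],[0,0,0,0,5]]]'; python3 st.py
```

```text
time_s: 17.52
eef_pos: [0.5874, 0.0326, 0.1055]
eef_rot: [0.0, 0.565, 0.825, 0.0]
wrist_force: [-1.9, -0.1, -3.2]
opening: 0.109
p [0.5874 0.0326 0.1055] F [-1.49 -0.5  -2.71] T [-0.17    0.3791  0.0323] q6 0.1189 jaw 21.26 t 17.625
time_s: 17.88
eef_pos: [0.5874, 0.0326, 0.1055]
eef_rot: [0.0, 0.579, 0.815, 0.0]
wrist_force: [-1.3, 0.0, -1.5]
opening: 0.105
p [0.5874 0.0326 0.1055] F [-1.2  -0.31 -1.74] T [-0.0494  0.3208  0.028 ] q6 0.1199 jaw 19.26 t 17.975
```

```bash
python3 -m pendant '[[[0,0,0,-2,5],[0,0,0,0,5]]]'; python3 st.py
```

```text
time_s: 18.23
eef_pos: [0.5874, 0.0325, 0.1055]
eef_rot: [0.0, 0.593, 0.805, 0.0]
wrist_force: [-0.6, -0.6, -2.2]
opening: 0.104
p [0.5874 0.0325 0.1055] F [-1.12  0.25 -1.83] T [0.029  0.3006 0.0266] q6 0.1197 jaw 17.26 t 18.325
```

```bash
python3 -m pendant '[[[0,0,0,-2,5],[0,0,0,0,5]]]'; python3 st.py; python3 -m pendant '[[[0,0,0,-2,5],[0,0,0,0,5]]]'; python3 st.py
```

```text
time_s: 18.58
eef_pos: [0.5874, 0.0325, 0.1055]
eef_rot: [0.0, 0.607, 0.795, 0.0]
wrist_force: [-1.1, 0.3, -2.6]
opening: 0.105
p [0.5874 0.0325 0.1055] F [-1.74  0.59 -2.2 ] T [0.0987 0.2506 0.0207] q6 0.1196 jaw 15.26 t 18.675
time_s: 18.92
eef_pos: [0.5874, 0.0325, 0.1055]
eef_rot: [0.0, 0.621, 0.784, 0.0]
wrist_force: [-1.1, 0.2, -1.2]
opening: 0.106
p [0.5874 0.0325 0.1055] F [-1.24  0.55 -1.04] T [ 0.1526  0.2267 -0.0115] q6 0.1196 jaw 13.27 t 19.025
```

```bash
python3 -m pendant '[[[0,0,0,-2,5],[0,0,0,0,5]]]'; python3 st.py
```

```text
time_s: 19.27
eef_pos: [0.5873, 0.0325, 0.1054]
eef_rot: [-0.0, 0.635, 0.773, 0.0]
wrist_force: [-1.3, 1.0, -1.0]
opening: 0.107
p [0.5873 0.0325 0.1054] F [-1.44  0.79 -0.75] T [0.1993 0.2842 0.0272] q6 0.1305 jaw 11.26 t 19.375
```

```bash
python3 -m pendant '[[[0,0,0,-1,5],[0,0,0,0,5]]]'; python3 st.py; python3 -m pendant '[[[0,0,0,-1,5],[0,0,0,0,5]]]'; python3 st.py
```

```text
time_s: 19.62
eef_pos: [0.5873, 0.0325, 0.1054]
eef_rot: [-0.0, 0.641, 0.767, 0.0]
wrist_force: [-1.9, 0.4, -1.0]
opening: 0.109
p [0.5873 0.0325 0.1054] F [-1.77  0.98 -0.47] T [0.2414 0.3271 0.0799] q6 0.1055 jaw 10.26 t 19.725
time_s: 19.98
eef_pos: [0.5872, 0.0325, 0.1054]
eef_rot: [-0.0, 0.648, 0.762, -0.0]
wrist_force: [-1.8, 1.1, -0.3]
opening: 0.105
p [0.5872 0.0325 0.1054] F [-2.09  1.08  0.05] T [0.274  0.3874 0.0884] q6 0.1316 jaw 9.26 t 20.075
```

```bash
python3 -m pendant '[[[0,0,0,-1,5],[0,0,0,0,5]]]'; python3 st.py
```

```text
time_s: 20.32
eef_pos: [0.5872, 0.0325, 0.1054]
eef_rot: [-0.0, 0.654, 0.756, -0.0]
wrist_force: [-2.8, 2.0, 0.9]
opening: 0.104
p [0.5872 0.0325 0.1054] F [-2.92  1.68  0.45] T [0.3005 0.4847 0.1359] q6 0.1635 jaw 8.26 t 20.425
```

The torque rises steadily over the last 3° (0.03 → 0.136 N m), so the key bears on the stop with about 13 N. One more degree to be sure of at least 2 N.

```bash
python3 -m pendant '[[[0,0,0,-1,5],[0,0,0,0,5],[0,0,0,0,5]]]'; python3 st.py
```

```text
time_s: 20.8
eef_pos: [0.5872, 0.0325, 0.1054]
eef_rot: [-0.0, 0.661, 0.75, -0.0]
wrist_force: [-2.9, 3.0, 1.1]
opening: 0.109
p [0.5872 0.0325 0.1054] F [-3.15  2.19  0.97] T [0.3382 0.5937 0.1598] q6 0.1539 jaw 7.26 t 20.9
```

```bash
python3 -m pendant '[[[0,0,0,5,5],[0,0,0,5,5],[0,0,0,5,5],[0.3,0.3,0,5,5],[0,0,0,5,5],[0,0,0,5,5],[0,0,0,0,5]]]'; python3 st.py; python3 -m pendant '[[[0,0,0,5,5],[0,0,0,5,5],[0.2,0.4,0,5,5],[0,0,0,5,5],[0,0,0,5,5],[0,0,0,0,5]]]'; python3 st.py;python3 -m pendant '[[[0,0,0,5,5],[0,0,0,5,5],[0,0,0,5,5],[0,0,0,2,5],[0,0,0,0,5]]]'; python3 st.py
```

```text
time_s: 21.78
eef_pos: [0.5882, 0.032, 0.1055]
eef_rot: [0.001, 0.445, 0.896, -0.0]
wrist_force: [-1.7, -2.2, -0.4]
opening: 0.103
p [0.5881 0.0321 0.1055] F [-0.57 -1.86 -0.94] T [-0.3382  0.1057 -0.0447] q6 -0.2463 jaw 37.14 t 21.875
time_s: 22.62
eef_pos: [0.5883, 0.0327, 0.1056]
eef_rot: [0.001, 0.241, 0.971, -0.0]
wrist_force: [0.1, -3.1, -1.2]
opening: 0.103
p [0.5882 0.0328 0.1056] F [ 0.56 -2.58 -0.68] T [-0.4398  0.0233 -0.0153] q6 -0.2399 jaw 62.11 t 22.725
time_s: 23.35
eef_pos: [0.5881, 0.0331, 0.1055]
eef_rot: [0.0, 0.094, 0.996, -0.0]
wrist_force: [1.1, -2.3, 0.2]
opening: 0.109
p [0.5881 0.0331 0.1056] F [ 0.89 -2.02 -0.52] T [-0.3873 -0.2372 -0.0437] q6 -0.1061 jaw 79.17 t 23.45
```

```bash
python3 -m pendant '[[[0,0,0,3,5],[0,0,0,2,5],[0,0,0,0,5]]]'; python3 st.py; python3 -m pendant '[[[0,0,0,2,5],[0,0,0,0,5]]]'; python3 st.py
```

```text
time_s: 23.82
eef_pos: [0.588, 0.0331, 0.1055]
eef_rot: [0.0, 0.05, 0.999, -0.0]
wrist_force: [0.7, -2.3, 0.1]
opening: 0.105
p [0.588  0.0332 0.1055] F [ 0.65 -1.98 -0.12] T [-0.321  -0.2905 -0.0352] q6 -0.1114 jaw 84.21 t 23.925
time_s: 24.18
eef_pos: [0.5879, 0.0332, 0.1055]
eef_rot: [0.0, 0.032, 0.999, 0.0]
wrist_force: [2.0, -1.9, 0.5]
opening: 0.108
p [0.5878 0.0332 0.1054] F [ 1.68 -1.2   0.07] T [-0.2599 -0.2847  0.0084] q6 -0.1153 jaw 86.25 t 24.275
```

```bash
python3 -m pendant '[[[0,0,0,1,5],[0,0,0,0,5]]]'; python3 st.py; python3 -m pendant '[[[0,0,0,1,5],[0,0,0,0,5]]]'; python3 st.py
```

```text
time_s: 24.52
eef_pos: [0.5878, 0.0332, 0.1054]
eef_rot: [0.0, 0.024, 1.0, 0.0]
wrist_force: [0.8, -0.9, 0.9]
opening: 0.106
p [0.5878 0.0332 0.1054] F [ 1.49 -0.92  0.58] T [-0.2197 -0.2658 -0.0042] q6 -0.0714 jaw 87.25 t 24.625
time_s: 24.88
eef_pos: [0.5878, 0.0332, 0.1055]
eef_rot: [0.0, 0.015, 1.0, 0.0]
wrist_force: [1.4, 0.1, 0.4]
opening: 0.104
p [0.5878 0.0332 0.1054] F [ 1.22 -0.72  0.57] T [-0.1261 -0.2543 -0.0027] q6 -0.0717 jaw 88.26 t 24.975
```

```bash
python3 -m pendant '[[[0,0,0,1,5],[0,0,0,0,5]]]'; python3 st.py; python3 -m pendant '[[[0,0,0,1,5],[0,0,0,0,5]]]'; python3 st.py
```

```text
time_s: 25.22
eef_pos: [0.5878, 0.0332, 0.1054]
eef_rot: [0.0, 0.006, 1.0, 0.0]
wrist_force: [1.7, -0.1, 1.1]
opening: 0.106
p [0.5878 0.0332 0.1054] F [ 1.43 -0.44  0.92] T [-0.0979 -0.2516  0.0102] q6 -0.0722 jaw 89.26 t 25.325
time_s: 25.58
eef_pos: [0.5878, 0.0332, 0.1054]
eef_rot: [-0.0, -0.002, 1.0, 0.0]
wrist_force: [1.1, -1.0, 0.0]
opening: 0.107
p [0.5878 0.0332 0.1054] F [ 1.09 -0.6   0.74] T [-0.0628 -0.2218 -0.0052] q6 -0.0749 jaw 90.26 t 25.675
```

```bash
python3 -m pendant '[[[0,0,0,1,5],[0,0,0,0,5]]]'; python3 st.py; python3 -m pendant '[[[0,0,0,1,5],[0,0,0,0,5]]]'; python3 st.py
```

```text
time_s: 25.92
eef_pos: [0.5878, 0.0332, 0.1054]
eef_rot: [-0.0, -0.011, 1.0, 0.0]
wrist_force: [1.6, 0.1, 1.6]
opening: 0.112
p [0.5878 0.0332 0.1054] F [1.31 0.23 1.14] T [-0.0025 -0.236  -0.0407] q6 -0.1075 jaw 91.26 t 26.025
time_s: 26.28
eef_pos: [0.5878, 0.0332, 0.1054]
eef_rot: [0.0, -0.02, 1.0, 0.0]
wrist_force: [1.2, -0.8, 2.4]
opening: 0.104
p [0.5878 0.0332 0.1054] F [1.27 0.09 1.42] T [ 0.0517 -0.2566 -0.1342] q6 -0.1496 jaw 92.26 t 26.375
```

The firm home stop is felt: -0.134 N m at about 11° past the entry yaw, which is the play plus 1–2° of grip slip. Next: go back to the slot's line and draw the key out.

```bash
python3 -m pendant '[[[0,0,0,-5,5],[0,0,0,-5,5],[0,0,0,0,5]]]'; python3 st.py; python3 -m pendant '[[[0,0,2,0,5],[0,0,0,0,5]]]'; python3 st.py; python3 -m pendant '[[[0,0,2,0,5],[0,0,0,0,5]]]'; python3 st.py
```

```text
time_s: 26.75
eef_pos: [0.5873, 0.0332, 0.1052]
eef_rot: [-0.001, 0.067, 0.998, -0.0]
wrist_force: [-0.4, 0.4, 1.4]
opening: 0.112
p [0.5873 0.0332 0.1052] F [-0.61  0.29  1.54] T [ 0.0277  0.1031 -0.0079] q6 0.2287 jaw 82.37 t 26.85
time_s: 27.1
eef_pos: [0.5877, 0.0331, 0.1073]
eef_rot: [-0.0, 0.067, 0.998, -0.0]
wrist_force: [0.0, -0.2, -1.5]
opening: 0.106
p [0.5877 0.0331 0.1073] F [ 0.18  0.26 -0.96] T [ 0.0299 -0.0068 -0.0211] q6 -0.0082 jaw 82.28 t 27.2
time_s: 27.45
eef_pos: [0.5879, 0.0331, 0.1096]
eef_rot: [0.0, 0.067, 0.998, -0.0]
wrist_force: [-1.1, 0.3, -0.7]
opening: 0.104
p [0.5879 0.0331 0.1095] F [-0.79  0.16 -0.66] T [ 0.0083 -0.013  -0.0171] q6 -0.0012 jaw 82.26 t 27.55
```

Free to draw out.

```bash
python3 -m pendant '[[[0,0,3,0,5],[0,0,3,0,5],[0,0,0,0,5]]]'; python3 -m pendant '[[[0,0,4,0,5],[0,0,5,0,5],[0,0,10,0,5],[0,0,12,0,5],[0,0,5,0,5],[0,0,0,0,5]]]'; python3 st.py
python3 - <<'E'
from h import *
S=imaging.camera("side");save(S,"k3.png",(310,90,410,200),5)
E
```

```text
time_s: 27.92
eef_pos: [0.5881, 0.0331, 0.1159]
eef_rot: [0.0, 0.068, 0.998, -0.0]
wrist_force: [0.5, 0.4, -0.1]
opening: 0.106
time_s: 28.68
eef_pos: [0.5882, 0.0331, 0.1522]
eef_rot: [0.001, 0.068, 0.998, -0.0]
wrist_force: [0.8, -0.7, -0.2]
opening: 0.106
p [0.5879 0.0331 0.1517] F [ 0.06 -0.05 -0.76] T [ 0.0434  0.0349 -0.0261] q6 -0.0 jaw 82.26 t 28.775
```

View pics/k3.png

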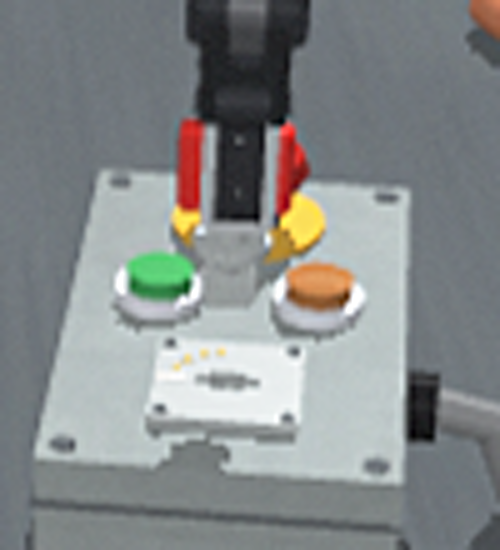

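The key is out and held and the slot is clear. Carry it back to the block.

```bash
python3 -m pendant '[[[-1,-15,0,0,5],[-2,-40,0,0,5],[-2,-45,0,0,5],[-2,-45,0,0,5],[-2,-45,0,0,5],[-2,-25,0,0,5],[0,-8.6,0,0,5],[0,0,0,0,5]]]'; python3 st.py
```

```text
time_s: 29.82
eef_pos: [0.5765, -0.1908, 0.1511]
eef_rot: [-0.0, 0.068, 0.998, 0.0]
wrist_force: [0.6, 0.1, -1.6]
opening: 0.106
p [ 0.5766 -0.1901  0.1511] F [-0.03  0.15 -0.8 ] T [0.0007 0.0193 0.0115] q6 -0.0381 jaw 82.3 t 29.925
```

```bash
python3 -m pendant '[[[0,0,-25,0,5],[0,0,-30,0,5],[0,0,-18,0,5],[0,0,0,0,5]]]';  python3 -m pendant '[[[0,0,-3,0,5],[0,0,-3,0,5],[0,0,0,0,5]]]'; python3 st.py; python3 -m pendant '[[[0,0,-3,0,5],[0,0,-3,0,5],[0,0,0,0,5]]]'; python3 st.py
```

```text
time_s: 30.42
eef_pos: [0.5758, -0.1891, 0.0768]
eef_rot: [-0.002, 0.067, 0.998, 0.001]
wrist_force: [-0.3, -0.1, -0.7]
opening: 0.104
time_s: 30.8
eef_pos: [0.577, -0.1906, 0.0728]
eef_rot: [0.0, 0.068, 0.998, -0.0]
wrist_force: [1.4, 0.3, -0.2]
opening: 0.106
p [ 0.577  -0.1906  0.0728] F [ 0.39  0.02 -0.57] T [0.0108 0.0183 0.0111] q6 0.0002 jaw 82.25 t 30.9
time_s: 31.28
eef_pos: [0.5765, -0.1903, 0.0659]
eef_rot: [-0.0, 0.068, 0.998, 0.0]
wrist_force: [-0.1, 0.7, -0.4]
opening: 0.107
p [ 0.5766 -0.1904  0.0661] F [-0.17  0.46 -0.73] T [ 0.0312 -0.0259 -0.0067] q6 -0.0 jaw 82.26 t 31.375
```

Tip is 5 mm into the slot with no contact.

```bash
python3 -m pendant '[[[0,0,-3,0,5],[0,0,-3,0,5],[0,0,0,0,5]]]'; python3 -m pendant '[[[0,0,-3,0,5],[0,0,-3,0,5],[0,0,0,0,5]]]'; python3 -m pendant '[[[0,0,-2,0,5],[0,0,0,0,5]]]'; python3 st.py
```

```text
time_s: 31.75
eef_pos: [0.5765, -0.1903, 0.0599]
eef_rot: [-0.0, 0.067, 0.998, 0.0]
wrist_force: [-0.3, -0.4, -1.0]
opening: 0.105
time_s: 32.12
eef_pos: [0.5766, -0.1905, 0.054]
eef_rot: [-0.0, 0.067, 0.998, 0.0]
wrist_force: [0.0, 0.5, -1.2]
opening: 0.103
time_s: 32.38
eef_pos: [0.5768, -0.1906, 0.0523]
eef_rot: [0.0, 0.068, 0.998, -0.0]
wrist_force: [-0.4, -0.8, -1.2]
opening: 0.103
p [ 0.5768 -0.1906  0.0524] F [-0.07 -0.51 -0.93] T [-0.1065 -0.0064  0.0094] q6 0.0006 jaw 82.26 t 32.475
```

```bash
python3 -m pendant '[[[0,0,-0.7,0,5],[0,0,0,0,5]]]'; python3 st.py
```

```text
time_s: 32.72
eef_pos: [0.5768, -0.1906, 0.0518]
eef_rot: [0.0, 0.068, 0.998, -0.0]
wrist_force: [0.7, -0.3, -0.6]
opening: 0.109
p [ 0.5769 -0.1905  0.0518] F [ 0.55 -0.86 -0.66] T [-0.1319 -0.0243 -0.0014] q6 0.0006 jaw 82.26 t 32.825
```

```bash
python3 -m pendant '[[[0,0,-0.5,0,5],[0,0,-0.3,0,5],[0,0,0,0,5]]]'; python3 st.py
```

```text
time_s: 33.2
eef_pos: [0.5769, -0.1905, 0.0512]
eef_rot: [0.0, 0.067, 0.998, -0.0]
wrist_force: [0.1, -1.3, 2.3]
opening: 0.108
p [ 0.5769 -0.1905  0.0512] F [-0.5  -0.76  3.22] T [-0.0851  0.1714  0.002 ] q6 0.0042 jaw 82.26 t 33.3
```

Seated: 3 N at the z where I picked it up. Open the fingers and leave.

```bash
python3 -m pendant '[[[0,0,0,0,20],[0,0,0,0,35],[0,0,0,0,50],[0,0,0,0,50],[0,0,0,0,50]]]'; python3 -m pendant '[[[0,0,5,0,50],[0,0,15,0,50],[0,0,30,0,50],[0,0,40,0,50],[0,0,40,0,50],[-20,60,0,0,50],[-30,50,0,0,50],[-40,30,0,0,50]]]';python3 -m pendant '[[[-40,30,0,0,50],[-40,30,0,0,50],[0,0,0,0,50]]]'
python3 - <<'E'
from h import *
T=imaging.camera("top");S=imaging.camera("side")
for cs in([T],[S],[T,S]): print(fithead(cs,np.array([.577,-.191,.067]),np.radians(-6),.067))
for n,c in(("top",T),("side",S)):
    for t in("red_key","blue_key"): print(n,t,[(round(d["confidence"],2),world(c,d["at"]).round(4)) for d in spotter.tip_of(n,t)[:3]])
save(S,"end.png",(220,100,470,350),3)
E
```

```text
time_s: 33.92
eef_pos: [0.5768, -0.1904, 0.0509]
eef_rot: [-0.0, 0.068, 0.998, 0.0]
wrist_force: [0.2, 1.2, 0.4]
opening: 0.59
time_s: 34.92
eef_pos: [0.4866, -0.0493, 0.1822]
eef_rot: [0.001, 0.067, 0.998, -0.0]
wrist_force: [-0.5, 0.3, -0.0]
opening: 0.587
time_s: 35.3
eef_pos: [0.4049, 0.0106, 0.1815]
eef_rot: [0.0, 0.066, 0.998, 0.0]
wrist_force: [-0.1, 0.4, 0.2]
opening: 0.584
(array([ 576.68, -190.53,  -14.24]), np.float64(0.314))
(array([ 575.77, -187.21,   -8.01]), np.float64(0.157))
(array([ 575.23, -190.38,  -12.75]), np.float64(0.489))
top red_key [(0.71, array([ 0.6089, -0.1129,  0.0229])), (0.61, array([ 0.5783, -0.1881,  0.0409])), (0.49, array([ 0.5328, -0.1179,  0.0192]))]
top blue_key [(0.62, array([ 0.5107, -0.1915,  0.0393]))]
side red_key [(0.93, array([ 0.5718, -0.1877,  0.0438])), (0.91, array([ 0.5319, -0.1142,  0.019 ])), (0.57, array([ 0.6108, -0.1148,  0.0167]))]
side blue_key [(0.69, array([ 0.5083, -0.1903,  0.037 ])), (0.42, array([ 0.5442, -0.1926,  0.0014]))]
```

View pics/end.png

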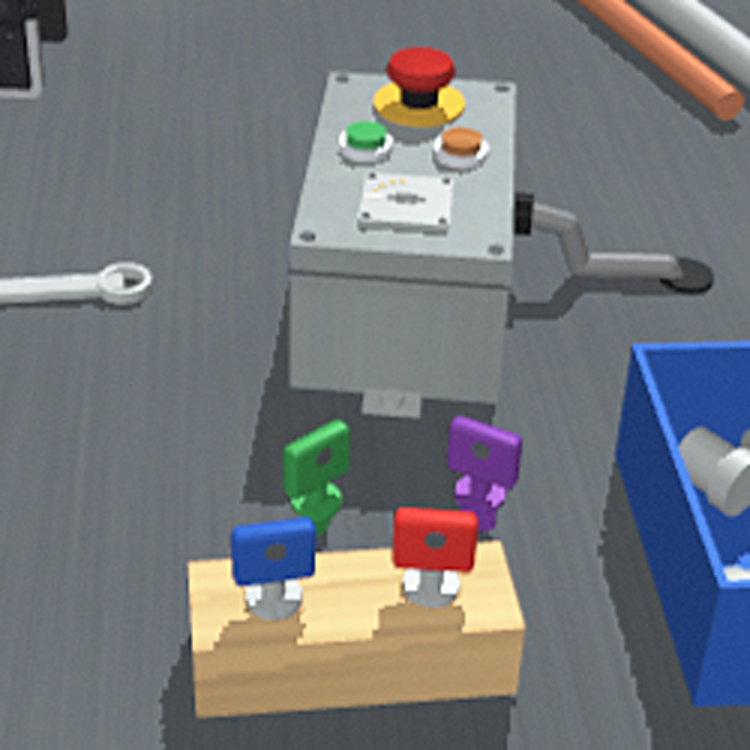

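The red key stands upright and seated in its slot (crop 435,540), the other things are unmoved, and the arm is clear. Handing in.

```bash
python3 -c "
from bench import order; print(order.hand_in())"
```

```text
the job is handed in; nothing more can be done
None
```

I ran the full reset with the red key and handed the job in at about 35 s. The hand-in gives no verdict.

- **In the switch:** The key went fully home at the predicted height with about 3.5 N of contact. It met the end stop about 70–74° clockwise. I stopped at 0.16 N m, which I estimate as 16 N on the stop. I then turned it back against the firm home stop (-0.13 N m) and drew it out without resistance.
- **Back in the block:** It seated in its own slot with 3 N of contact, at the height where I had picked it up, and I let go. The last side picture shows the red key upright, the blue key, wrench and parts bin where they were, and the arm clear.
- **Final position checks:** The fit to both cameras puts the key within 1 mm of where it started. The side camera alone says 2.6 mm in y, and the side network about 5 mm from its first reading, which is close to its own accuracy.
- **Yaw:** The yaw fit shifted by about 6°, which is mostly noise plus 1–2° of slip in the grip.
- **Not seen directly:** The rotor angle and the force on the end stop were inferred from torque only.

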